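Put the feeler gauge away in its slide-lid case

TASK

Put the feeler gauge set away in the blue case: slide the orange lid fully open, lay the gauge flat inside the case and slide the lid fully shut again. The lid has no handle, so press on it with closed fingers and drag it by friction, but gently: it is thin plastic that cracks if loaded with more than 16 N. Do not disturb the roll of tape or the square washer nearby.

Things in the scene. Friction and masses are not known exactly. Their poses are not given: they have to be found in the camera images.
- case: Blue plastic case fixed to the bench, 92 (x) x 288 (y) x 38 (z) mm; origin at the centre of its underside, z up. Side walls 9 mm, end walls 10 mm thick, tops at z = 38 mm. Its +y half is an open well, its -y half a solid deck (top at z = 18 mm) over which the lid parks when open. Do not load the case or lid with more than 16 N.
- well_floor (a point): Middle of the well's floor: x = 0, y = 69, z = 7 mm in the case frame, axes as the case. The well is 74 mm wide in x and runs from y = 5 to y = 134 mm in the case frame; the gauge lies in it along y.
- rim (a point): Centre of the case at its wall tops (z = 38 mm), axes as the case. The lid lies on worn springy runners: its unloaded top is 1 to 13 mm below this height, different every time and not measured: find it by touch. It yields 1 mm per 8 N pressed. Fingertip friction on it is at least 0.5: 8 to 11 N of pressing drags it.
- lid (a joint): Slide of the orange lid, m: 0 = fully shut (over the well, against the +y end wall), 0.134 = fully open (over the deck, against the -y end wall). Plate 71 x 131 x 3 mm between the side walls, no handle; its centre (ribbed patch) is at x = 0, y = 67 mm minus this value in the case frame. About 3.5 N slides it; it stays where left.
- gauge: Feeler gauge set, a grey metal case lying flat, 20 (x) x 100 (y) x 10 (z) mm, about 60 g; origin at the centre of its underside, long axis y. Grip it across x (18 mm between the pads) near its middle.
- tape_1: Roll of black tape, 62 x 60 x 19 mm, loose bystander; origin at the centre of its underside. Leave alone.
- washer: Square steel plate washer with a short collar, 32 x 32 x 9 mm, loose bystander; origin at the centre of its underside. Leave alone.

How it is judged:
On the way, in this order (a step that is already met when the one before it is completed fails the run):
1. the lid is slid fully open (within 10 mm of its stop) (value of joint lid above 0.124 m), for 0.2 s.
2. the gauge lies flat on the well's floor, let go, with the lid still open (value of joint lid above 0.11 m and z of gauge in the frame of well_floor between -0.004 and 0.004 m and x of gauge in the frame of well_floor between -0.032 and 0.032 m and y of gauge in the frame of well_floor between -0.03 and 0.03 m and angle between gauge's own z axis and vertical below 0.1 rad and linear speed of gauge below 0.02 m/s and contact force between the fingers and gauge below 0.1 N), for 0.2 s.
At the end, for the whole second after the job is handed in: The lid is fully shut (within 5 mm of its stop) and the gauge lies flat and at rest on the floor of the well beneath it (height within 4 mm, origin within 40 mm of the well's middle, tilt under 0.1 rad) (value of joint lid below 0.005 m and z of gauge in the frame of well_floor between -0.004 and 0.004 m and horizontal distance between gauge and well_floor below 0.04 m and angle between gauge's own z axis and vertical below 0.1 rad and linear speed of gauge below 0.02 m/s); the robot touches nothing.
It fails at once if the case or its lid is loaded with more than 16 N by the robot (contact force between any of the fingers, the arm and case above 16 N or contact force between any of the fingers, the arm and lid above 16 N).
It fails at once if the tape or the washer is moved by more than 20 mm (distance of any of tape_1, washer from where it was at the start of the episode above 0.02 m).
It also fails if it takes over 72 s, if anything falls off the work surface, if the arm or the gripper's body presses on something with over 40 N, if the wrist force passes 120 N, or if a joint passes its speed limit or range.

ROBOT

A 6-joint arm with a two-finger parallel gripper is mounted at the origin on a cart in front of the work surface, level with it; the furniture and walls round the work are solid. World frame = base frame: x ahead of the robot, y to its left, z up, the work surface at z = 0. Lengths are in m, angles in rad, forces in N, time in s.
With the tool pointing down it reaches from about 0.35 to 0.775 m from the base axis. Payload 7.3 kg.
Tool frame: the origin (TCP) lies midway between the tips of the shut fingers; the grasp point (between the pads) lies grasp_offset behind it (grasp_offset is the distance from the TCP to the grasp point, in m); z points along the fingers, y is the line along which they close (so a half turn about z gives the same grasp; the last joint's range is limited). The gripper opens to 92 mm and grips with 3 to 60 N. Pads are 19 mm wide; open, the fingers measure 130 mm over their backs; the gripper's body (75 mm by 190 mm) begins 47 mm behind the grasp point.
Start: joints at [-1.342, 0.342, 1.524, -0, 1.275, -0.146], TCP at [0.192, -0.489, 0.227] pointing down, gripper open.
Joint ranges: [-2.53, 2.53], [-0.77, 2.02], [0.04, 2.7], [-1, 4.14], [0.28, 2.66], [-3.11, 3.11]. Speed limits (rad/s): [2.57, 2.57, 3.14, 3.14, 3.14, 3.14].

INTERFACE

Orientations are given as [roll, pitch, yaw] about the fixed x, y, z axes, in that order (R = Rz(yaw) Ry(pitch) Rx(roll)).
In Python, from cell import * gives the robot as it stands.
- The arm moves only by the tool step_arm, never from a script. Its argument "plan" is a list of rows, each a list of 5 numbers: the closure, from -1 (fully open) to 1 (shut), then the shift along the tool's x, y, z in m, then the turn about the tool's z in rad. In form: [[hand, x, y, z, twist], ...]. A call has 1 to 20 rows; each row is the pose to reach, as a shift and turn from the pose commanded when the call began, along the tool's axes at that moment; what a row does not reach only later rows make up. A row lasts 1/8 s, in which the tool goes at most 62.5 mm and 10.7 degrees, less where a joint would pass 70% of its speed; a pose out of reach is approached as far as the arm can. A call with a gripper value outside its range is refused whole. The fingers move at their own pace and stop on an object; "grip_force" is the grip in N (left out, the last holds). Time passes only in rows, so rows that repeat a pose let the fingers close. It gives the time, the measured TCP pose, the force, the opening and the grip force at its end, in the units of the state.
- observe(): the state, without advancing time (a new reading comes with each control period).
- read_camera(name): name is "scene" or "top" or "wrist"; returns a dict with "img" (400x640x3 uint8, red, green, blue), "range_z" (400x640 float32, m along the optical axis (not along the pixel's ray), 0 where there is no reading), "fx", "fy", "cx", "cy" (pixels), "k1" (the pictures are not rectified: a ray, as slopes to the right and down, at radius r is drawn at 1 + k1 r^2 times it, then the intrinsics apply), "R" (3x3) and "t" (3): a world point X has camera coordinates R X + t; the wrist camera has in their place "T_tool_cam" (4x4, takes a point from camera to tool coordinates, whose origin is the TCP and whose axes are the flange's). Camera axes: x right, y down, z forward; pixel columns grow to the right and rows downward; lengths in m; the calibration is good to about 2 mm. A picture is of the moment at which its call begins: read the wrist's pose just before it.
- hand_in(): hands the job in; it is judged then, once.
The state is a dict: "time": time; "qpos": joint angles; "qvel": joint speeds; "joint_efforts": joint torques, N m; "tool_pos": TCP position; "tool_rot": TCP orientation; "contact_force": force on the tool from outside, world axes, zero at the start; "torque": the same for the moment, N m; "opening": finger opening in m; "grip_force": force on a finger pad.
Only numpy, scipy, OpenCV 4.12 (cv2) and the standard library are available. Lean on these libraries where they do the work, as an engineer would, in place of code of your own. Each camera call takes 0.05 s, during which the arm holds its last target. There are 200 camera calls.

## Working session

There is one attempt and no reset: what is moved stays moved. The work goes in short steps, Python scripts to look and compute and a tool call to move; the robot and the scene stay as the last step left them, time stands still between calls to the robot, and variables do not carry over. Pictures are saved under pics/ and viewed, at most 10 in all, crops included, and the job is handed in when it is done.

Besides the shell and the picture viewer there is one more tool, called after ">>>" as name(argument=value, ...) on one line, values as JSON. step_arm: Moves the arm, as the interface text tells. Its arguments: {"type":"object","properties":{"plan":{"type":"array","items":{"type":"array","items":{"type":"number"}}},"grip_force":{"type":"number"}},"required":["plan"]}

```bash
ls; mkdir -p pics
python3 - <<'E'
from cell import *
import cv2,numpy as np
s=observe(); print(s)
ims=[]
for n in("top","scene"):
    c=read_camera(n); np.savez(n+".npz",**{k:v for k,v in c.items() if v is not None})
    cv2.imwrite(f"pics/{n}0.png",c["img"][:,:,::-1]); print(n,{k:c[k] for k in c if k not in("img","range_z")},(c["range_z"]>0).mean())
E
```

```text
pics
{'time': 0.0, 'qpos': array([-1.34196011e+00,  3.42695124e-01,  1.52503502e+00, -2.57972007e-05,
        1.27541519e+00, -1.46021618e-01]), 'qvel': array([-0.00125204,  0.00106566,  0.00106455,  0.00078234,  0.00067956,
       -0.00124429]), 'joint_efforts': array([ 7.40061532e-04, -4.31245816e+01, -2.44218886e+01,  7.17497477e-02,
        5.57788624e-02, -1.62716506e-04]), 'tool_pos': array([ 0.19212954, -0.4881269 ,  0.22605302]), 'tool_rot': array([-3.14005291e+00, -2.01513630e-04,  3.74865208e-01]), 'contact_force': array([ 0.04276221,  0.48751965, -0.29333287]), 'torque': array([-0.02745318,  0.03089443,  0.00420305]), 'grip_force': 0.0, 'opening': 0.09207459721043305}
top {'fx': 486.2084961516451, 'fy': 486.2084961516451, 'cx': 316.03239762914103, 'cy': 199.71992310096024, 'k1': -0.09457571104200656, 'R': array([[-0.02206928, -0.9993501 , -0.02850123],
       [-0.99653813,  0.0242749 , -0.0795141 ],
       [ 0.08015429,  0.02664774, -0.99642621]]), 't': array([0.20255737, 0.52178489, 0.93776576])} 0.99606640625
scene {'fx': 404.22383254815804, 'fy': 404.22383254815804, 'cx': 314.24996092441097, 'cy': 197.42288531333745, 'k1': -0.10139410660877703, 'R': array([[-0.53853289, -0.84260358, -0.00123619],
       [-0.59855833,  0.38358812, -0.70326957],
       [ 0.59305165, -0.37799386, -0.71092221]]), 't': array([0.43130212, 0.29365455, 0.63420545])} 0.99577734375
```

View pics/top0.png

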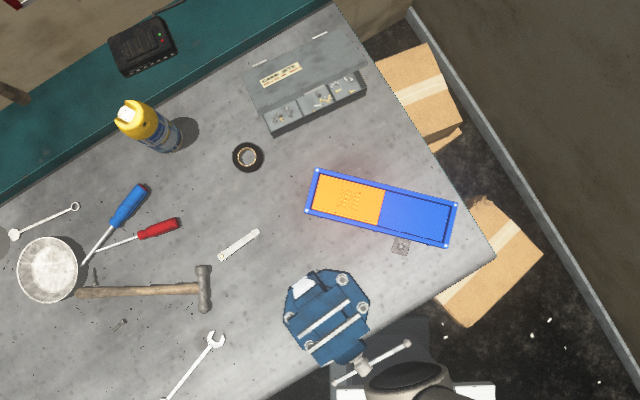

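View pics/scene0.png

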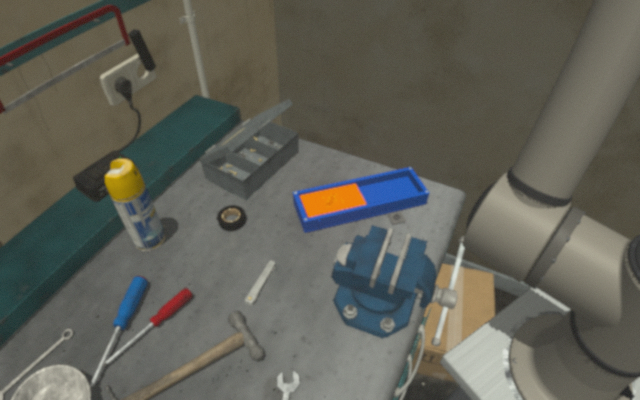

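Top view: the case spans (305..458, 168..247) with the orange lid at its left (+y) end. The gauge is at (239,245), the tape at (247,157), the washer at (401,245) against the case's side, and the vise is below at (328,320).

```bash
cat > h.py <<'E'
import numpy as np,cv2
def ray(c,uv):
    K=np.array([[c["fx"],0,c["cx"]],[0,c["fy"],c["cy"]],[0,0,1.]])
    return cv2.undistortPoints(np.float64(uv).reshape(-1,1,2),K,np.array([float(c["k1"]),0,0,0])).reshape(-1,2)
def plane(c,uv,z,R=None,C=None):
    if R is None: R=c["R"].T; C=-c["R"].T@c["t"]
    d=np.c_[ray(c,uv),np.ones(len(np.reshape(uv,(-1,2))))]@R.T
    return C+d*((z-C[2])/d[:,2])[:,None]
def big(m,roi):
    k=np.zeros_like(m); x0,y0,x1,y1=roi; k[y0:y1,x0:x1]=m[y0:y1,x0:x1]
    cs=cv2.findContours(k,cv2.RETR_EXTERNAL,cv2.CHAIN_APPROX_NONE)[0]
    return max(cs,key=cv2.contourArea)
def rect(P):
    (cx,cy),(w,h),a=cv2.minAreaRect((P[:,:2]*1000).astype(np.float32))
    if w<h: w,h,a=h,w,a+90
    return np.round([cx,cy,w,h,(a+90)%180-90],1)   # long-axis angle deg
E
python3 - <<'E'
from h import *
rois={"top":dict(case=(290,155,470,255),gauge=(205,215,275,270),tape=(225,135,270,180),wash=(385,236,415,262)),
"scene":dict(case=(285,160,435,235),gauge=(240,255,280,310),tape=(212,200,250,235),wash=(385,208,408,228))}
for n in("top","scene"):
    c=dict(np.load(n+".npz")); h=cv2.cvtColor(c["img"],cv2.COLOR_RGB2HSV)
    blue=cv2.inRange(h,(105,150,60),(125,255,255)); org=cv2.inRange(h,(5,150,100),(25,255,255))
    r=rois[n]
    print(n,"case",rect(plane(c,big(blue|org,r["case"]),.038)))
    print(" lid",rect(plane(c,big(org,r["case"]),.031)))
    g=cv2.cvtColor(c["img"],cv2.COLOR_RGB2GRAY)
    x0,y0,x1,y1=r["gauge"];t,_=cv2.threshold(g[y0:y1,x0:x1],0,255,cv2.THRESH_OTSU)
    print(" gauge",t,rect(plane(c,big((g>t).astype(np.uint8),r["gauge"]),.010)))
    print(" tape",rect(plane(c,big((g<60).astype(np.uint8),r["tape"]),.019)))
    print(" wash", plane(c,[401,246] if n=="top" else [397,218],.005).round(3))
    # depth height
    K=np.mgrid[0:400,0:640]; 
    def P(u,v):
        q=ray(c,[u,v])[0]; z=c["range_z"][v,u]; return c["R"].T@(np.r_[q*z,z]-c["t"])
    if n=="top":
        for nm,u,v in[("lid",345,200),("deck",415,213),("gauge",239,245),("rimL",308,190),("table",280,220),("vise",328,310),("vise2",340,290),("vise3",320,272),("vise4",350,272)]: print(nm,P(u,v).round(4))
E
```

```text
top case [488.4  -1.1 148.8  91.1  74.5]
 lid [525.8 127.9 130.   70.7  74.4]
 gauge 198.0 [442.4 348.9  99.4  17.8 -55. ]
 tape [616.5 326.8  59.2  57.1  88.4]
 wash [[0.431 0.023 0.005]]
lid [0.5236 0.1335 0.0338]
deck [ 0.4956 -0.005   0.0181]
gauge [0.4401 0.3481 0.0059]
rimL [5.484e-01 2.069e-01 1.000e-04]
table [ 0.4889  0.265  -0.0007]
vise [0.3247 0.1711 0.1244]
vise2 [0.3585 0.1492 0.1194]
vise3 [0.3835 0.186  0.0136]
vise4 [ 0.3813  0.1261 -0.0009]
scene case [495.9  71.6 289.9 115.8  74.6]
 lid [529.3 126.6 130.2  66.3  74.4]
 gauge 140.0 [441.3 350.  100.7  16.1 -56.1]
 tape [609.6 331.2  68.8  56.1  -9.9]
 wash [[0.427 0.026 0.005]]
```

```bash
cat >> h.py <<'E'
def rel(p,yaw_deg,s):
    "shift in tool axes and twist from state s to world p, yaw"
    from scipy.spatial.transform import Rotation as Ro
    R=Ro.from_euler("xyz",s["tool_rot"]).as_matrix()
    tw=-((np.radians(yaw_deg)-s["tool_rot"][2]+np.pi/2)%np.pi-np.pi/2)
    return (R.T@(np.array(p)-s["tool_pos"])).round(4),round(tw,3)
E
python3 - <<'E'
from h import *
import cell
print([k for k in dir(cell) if k[0]!="_"], getattr(cell,"grasp_offset",None))
c=dict(np.load("top.npz")); h=cv2.cvtColor(c["img"],cv2.COLOR_RGB2HSV)
m=cv2.inRange(h,(100,120,40),(128,255,255))|cv2.inRange(h,(5,150,100),(25,255,255))
m=cv2.morphologyEx(m,cv2.MORPH_CLOSE,np.ones((5,5)))
r=rect(plane(c,big(m,(290,155,470,255)),.038)); print("case",r)
s=cell.observe(); a=np.radians(74.5); o=r[:2]/1000
print(rel(np.r_[o+.067*np.array([np.cos(a),np.sin(a)]),.12],74.5,s))
E
```

```text
['IKError', 'grasp_offset', 'hand_in', 'observe', 'read_camera'] 0.0188
case [506.8  65.  286.1  93.5  74.3]
(array([ 0.5356, -0.4529,  0.1068]), np.float64(-0.925))
```

>>> step_arm(plan=[[1,0.05,-0.04,0,-0.15],[1,0.1,-0.085,0,-0.3],[1,0.15,-0.127,0,-0.45],[1,0.2,-0.17,0,-0.6],[1,0.25,-0.212,0,-0.75],[1,0.3,-0.255,0,-0.9],[1,0.35,-0.297,0,-0.925],[1,0.4,-0.34,0,-0.925],[1,0.45,-0.382,0,-0.925],[1,0.5,-0.425,0,-0.925],[1,0.535,-0.453,0,-0.925],[1,0.535,-0.453,0.04,-0.925],[1,0.535,-0.453,0.09,-0.925],[1,0.535,-0.453,0.13,-0.925],[1,0.535,-0.453,0.13,-0.925],[1,0.535,-0.453,0.13,-0.925]], grip_force=30)

```text
time: 2.1
tool_pos: [0.5252, 0.1289, 0.0981]
tool_rot: [3.14, -0.001, 1.3]
contact_force: [0.6, 0.1, -0.0]
opening: 0.0006
grip_force: 0.0
```

Run:
```python
from h import *
from cell import *
s=observe(); print({k:np.round(s[k],4) for k in("time","qpos","tool_pos","tool_rot","contact_force","opening")})
print(rel([.5254,.1287,.045],74.4,s))
c=read_camera("wrist"); cv2.imwrite("pics/w1.png",c["img"][:,:,::-1])
```

```text
{'time': np.float64(2.1), 'qpos': array([ 9.890e-02,  5.053e-01,  1.655e+00, -1.000e-04,  9.794e-01,
        3.701e-01]), 'tool_pos': array([0.5252, 0.1289, 0.0981]), 'tool_rot': array([ 3.1398e+00, -6.0000e-04,  1.2997e+00]), 'contact_force': array([ 0.6395,  0.0963, -0.0433]), 'opening': np.float64(0.0006)}
(array([-0.0001,  0.0002,  0.0531]), np.float64(0.001))
```

Run:
```python
from h import *
for n in("top","scene"):
    c=dict(np.load(n+".npz")); h=cv2.cvtColor(c["img"],cv2.COLOR_RGB2HSV)
    org=cv2.inRange(h,(5,150,100),(25,255,255)); blue=cv2.inRange(h,(100,120,40),(128,255,255))
    for nm,m in(("lid",org),("blue",blue)):
        m=cv2.erode(m,np.ones((7,7))); m[:,:290]=0;m[:,470:]=0;m[:155]=0;m[235 if n=="scene" else 260:]=0
        v,u=np.nonzero(m); q=ray(c,np.c_[u,v]); z=c["range_z"][v,u]; k=z>0
        P=((np.c_[q,np.ones(len(q))]*z[:,None])-c["t"])@c["R"]; 
        print(n,nm,k.sum(),np.median(P[k,2]),P[k,2].std())
```

```text
top lid 1363 0.03349078907694132 0.0017453815518175494
top blue 2483 0.01864341168839115 0.005010925117638408
scene lid 755 0.033043090870154626 0.0010902426817278063
scene blue 1975 0.020165638743282092 0.006931754057147328
```

>>> step_arm(plan=[[1,0,0,0.03,0],[1,0,0,0.05,0],[1,0,0,0.056,0],[1,0,0,0.058,0],[1,0,0,0.058,0],[1,0,0,0.058,0]])

```text
time: 2.9
tool_pos: [0.5247, 0.1289, 0.0395]
tool_rot: [3.14, -0.0, 1.3]
contact_force: [1.2, -0.3, -0.2]
opening: 0.0001
grip_force: 0.0
```

>>> step_arm(plan=[[1,0,0,0.002,0],[1,0,0,0.0035,0],[1,0,0,0.0035,0],[1,0,0,0.0035,0]])

```text
time: 3.4
tool_pos: [0.5242, 0.1288, 0.0351]
tool_rot: [-3.142, 0.0, 1.3]
contact_force: [1.4, 0.1, -0.1]
opening: 0.0008
grip_force: 0.0
```

>>> step_arm(plan=[[1,0,0,0.0005,0],[1,0,0,0.001,0],[1,0,0,0.001,0],[1,0,0,0.001,0]])

```text
time: 3.9
tool_pos: [0.5243, 0.1288, 0.0342]
tool_rot: [3.142, 0.0, 1.3]
contact_force: [0.1, -0.3, 0.6]
opening: 0.0002
grip_force: 0.0
```

>>> step_arm(plan=[[1,0,0,0.0005,0],[1,0,0,0.001,0],[1,0,0,0.001,0],[1,0,0,0.001,0]])

```text
time: 4.4
tool_pos: [0.5243, 0.1288, 0.0332]
tool_rot: [3.142, 0.0, 1.3]
contact_force: [-0.1, 0.1, 0.7]
opening: 0.0007
grip_force: 0.2
```

>>> step_arm(plan=[[1,0,0,0.0005,0],[1,0,0,0.0008,0],[1,0,0,0.0008,0],[1,0,0,0.0008,0]])

```text
time: 4.9
tool_pos: [0.5243, 0.1289, 0.0325]
tool_rot: [3.141, -0.0, 1.3]
contact_force: [-0.4, 0.2, 3.0]
opening: 0.0002
grip_force: 1.4
```

>>> step_arm(plan=[[1,0,0,0.0004,0],[1,0,0,0.0007,0],[1,0,0,0.0007,0],[1,0,0,0.0007,0]])

```text
time: 5.4
tool_pos: [0.5244, 0.1289, 0.0318]
tool_rot: [3.141, -0.0, 1.3]
contact_force: [0.1, 0.8, 5.2]
opening: 0.0002
grip_force: 2.5
```

>>> step_arm(plan=[[1,0,0,0.0003,0],[1,0,0,0.0006,0],[1,0,0,0.0006,0],[1,0,0,0.0006,0]])

```text
time: 5.9
tool_pos: [0.5245, 0.1289, 0.0314]
tool_rot: [3.141, -0.0, 1.3]
contact_force: [-0.1, 1.4, 6.7]
opening: 0.0003
grip_force: 3.3
```

>>> step_arm(plan=[[1,0,0,0.0004,0],[1,0,0,0.0007,0],[1,0,0,0.0007,0],[1,0,0,0.0007,0],[1,-0.005,0,0.0007,0],[1,-0.01,0,0.0007,0],[1,-0.015,0,0.0007,0]])

```text
time: 6.78
tool_pos: [0.5207, 0.115, 0.0311]
tool_rot: [3.14, -0.001, 1.3]
contact_force: [-1.1, 4.7, 8.7]
opening: 0.0004
grip_force: 4.6
```

```bash
cat >> h.py <<'E'
def lid():
    from cell import read_camera
    c=read_camera("top"); h=cv2.cvtColor(c["img"],cv2.COLOR_RGB2HSV)
    o=cv2.inRange(h,(5,150,100),(25,255,255))
    P=plane(c,big(o,(290,155,470,255)),.032)[:,:2]-[.5073,.0642]
    a=np.radians(74.4); y=P@[np.cos(a),np.sin(a)]
    return "lid y range",np.percentile(y,[1,99]).round(4)
E
python3 -c "
from h import *;print(lid())"
```

```text
('lid y range', array([-0.0126,  0.0007]))
```

>>> step_arm(plan=[[1,-0.006,0,0,0],[1,-0.012,0,0,0],[1,-0.018,0,0,0],[1,-0.024,0,0,0],[1,-0.03,0,0,0],[1,-0.036,0,0,0],[1,-0.042,0,0,0],[1,-0.048,0,0,0]])

```text
time: 7.82
tool_pos: [0.5076, 0.0687, 0.0313]
tool_rot: [3.141, -0.001, 1.3]
contact_force: [-1.8, 4.6, 12.4]
opening: 0.0003
grip_force: 6.3
```

>>> step_arm(plan=[[1,0,0,-0.0008,0],[1,-0.004,0,-0.0008,0],[1,-0.009,0,-0.0008,0],[1,-0.014,0,-0.0008,0],[1,-0.019,0,-0.0008,0]])

```text
time: 8.45
tool_pos: [0.5024, 0.0503, 0.0318]
tool_rot: [3.141, -0.001, 1.3]
contact_force: [-2.3, 5.0, 10.3]
opening: 0.0007
grip_force: 5.4
```

>>> step_arm(plan=[[1,-0.005,0,-0.0003,0],[1,-0.01,0,-0.0004,0],[1,-0.015,0,-0.0005,0],[1,-0.02,0,-0.0006,0],[1,-0.025,0,-0.0006,0]])

```text
time: 9.07
tool_pos: [0.4956, 0.0262, 0.0323]
tool_rot: [3.141, -0.001, 1.3]
contact_force: [-1.5, 5.2, 9.3]
opening: 0.0006
grip_force: 4.6
```

```bash
python3 -c "
from h import *;print(lid())"
```

```text
('lid y range', array([-0.0163,  0.0257]))
```

>>> step_arm(plan=[[1,-0.005,0,-0.0002,0],[1,-0.01,0,-0.0003,0],[1,-0.015,0,-0.0004,0],[1,-0.02,0,-0.0004,0],[1,-0.024,0,-0.0004,0],[1,-0.027,0,-0.0004,0]])

```text
time: 9.88
tool_pos: [0.4884, 0.0002, 0.0325]
tool_rot: [3.141, -0.001, 1.299]
contact_force: [0.8, 6.2, 7.0]
opening: 0.0005
grip_force: 3.7
```

```bash
python3 -c "
from h import *;print(lid())"
```

```text
('lid y range', array([-0.046 , -0.0027]))
```

>>> step_arm(plan=[[1,0,0,-0.02,0],[1,0,0,-0.06,0],[-0.3,0,0,-0.1,0],[-0.3,0,0,-0.13,0],[-0.3,0,0,-0.13,0]])

```text
time: 10.55
tool_pos: [0.4894, -0.0006, 0.1639]
tool_rot: [3.138, -0.0, 1.3]
contact_force: [-0.6, 1.0, -0.1]
opening: 0.0255
grip_force: 0.0
```

Run:
```python
from h import *
from cell import *
print(lid())
s=observe(); print(s["tool_pos"],s["opening"])
c=dict(np.load("top.npz"))
v,u=np.mgrid[255:380,255:400]; u=u.ravel();v=v.ravel(); q=ray(c,np.c_[u,v]); z=c["range_z"][v,u]
P=((np.c_[q,np.ones(len(q))]*z[:,None])-c["t"])@c["R"]
T=P[(P[:,2]>.05)&(P[:,2]<.25)]; print("vise >5cm: ymax",np.percentile(T[:,1],[99.5]),"xmax",np.percentile(T[:,0],[99.5]))
a=np.radians(125); d=(T[:,:2]-[.442,.349])@np.c_[[np.cos(a),np.sin(a)],[np.sin(a),-np.cos(a)]]
k=(abs(d[:,1])<.10); print("in body band: nearest along long axis",abs(d[k,0]).min() if k.any() else None)
print(rel([.442,.3492,.10],124.5,s))
```

```text
('lid y range', array([-0.0694, -0.0025]))
[ 4.88440555e-01 -3.99577712e-04  1.62332306e-01] 0.029563264578783995
vise >5cm: ymax [0.24057366] xmax [0.38417764]
in body band: nearest along long axis None
(array([ 0.3244, -0.1384,  0.0621]), np.float64(-0.873))
```

>>> step_arm(plan=[[-0.3,0.055,-0.023,0,-0.15],[-0.3,0.108,-0.046,0,-0.3],[-0.3,0.162,-0.069,0,-0.45],[-0.3,0.216,-0.092,0,-0.6],[-0.3,0.27,-0.115,0,-0.75],[-0.3,0.324,-0.138,0,-0.873],[-0.3,0.324,-0.138,0.03,-0.873],[-0.3,0.324,-0.138,0.06,-0.873],[-0.3,0.324,-0.138,0.06,-0.873],[-0.3,0.324,-0.138,0.06,-0.873]])

```text
time: 11.85
tool_pos: [0.4423, 0.3487, 0.1022]
tool_rot: [-3.141, 0.0, 2.172]
contact_force: [-0.0, -0.1, 0.2]
opening: 0.0593
grip_force: 0.0
```

Run:
```python
from h import *
from cell import *
from scipy.spatial.transform import Rotation as Ro
s=observe(); print(s["tool_pos"],s["tool_rot"],s["opening"])
c=read_camera("wrist"); cv2.imwrite("pics/w2.png",c["img"][:,:,::-1]); np.savez("w2.npz",p=s["tool_pos"],r=s["tool_rot"],**c)
print(rel([.442,.3492,.004],124.5,s), c["T_tool_cam"].round(3).tolist())
```

```text
[0.4423286  0.34871059 0.10220395] [-3.14113409e+00  9.61989342e-05  2.17247580e+00] 0.059275233820532514
(array([0.0006, 0.0001, 0.0982]), np.float64(-0.0)) [[0.002, -0.953, -0.303, 0.083], [1.0, 0.002, 0.0, 0.002], [0.0, -0.303, 0.953, -0.158], [0.0, 0.0, 0.0, 1.0]]
```

View pics/w2.png

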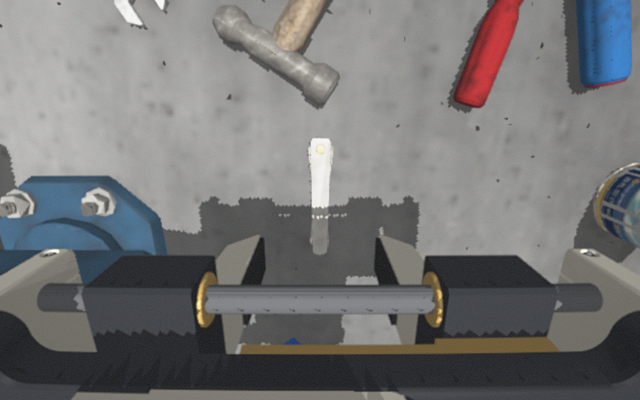

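The wrist view shows the gauge at columns 308–331, rows 140–253. It is upright and centred between the fingers, so I descend and grip.

>>> step_arm(plan=[[-0.3,0,0,0.04,0],[-0.3,0,0,0.08,0],[-0.3,0,0,0.095,0],[-0.3,0,0,0.0985,0],[-0.3,0,0,0.0985,0],[1,0,0,0.0985,0],[1,0,0,0.0985,0],[1,0,0,0.0985,0],[1,0,0,0.0985,0],[1,0,0,0.0985,0],[1,0,0,0.0985,0]], grip_force=20)

```text
time: 13.28
tool_pos: [0.4422, 0.3489, 0.0037]
tool_rot: [3.142, 0.0, 2.173]
contact_force: [-0.2, -0.5, 0.4]
opening: 0.0174
grip_force: 20.0
```

>>> step_arm(plan=[[1,0,0,-0.03,0],[1,0,0,-0.08,0],[1,0,0,-0.13,0],[1,0,0,-0.13,0]])

```text
time: 13.78
tool_pos: [0.4442, 0.3501, 0.1377]
tool_rot: [3.133, 0.001, 2.173]
contact_force: [-0.6, -0.3, -1.2]
opening: 0.0175
grip_force: 20.0
```

Run:
```python
from h import *
from cell import *
s=observe(); print(s["tool_pos"],s["opening"],s["grip_force"])
print(rel([.5259,.1307,.08],74.4,s))
c=dict(np.load("w2.npz"));g=cv2.cvtColor(c["img"],cv2.COLOR_RGB2GRAY)
```

```text
[0.44416959 0.35011734 0.13772347] 0.017491848674908966 19.99875247478485
(array([-0.2271, -0.0574,  0.0574]), np.float64(0.874))
```

>>> step_arm(plan=[[1,-0.045,-0.011,0,0.15],[1,-0.09,-0.022,0,0.3],[1,-0.135,-0.033,0,0.45],[1,-0.18,-0.044,0,0.6],[1,-0.227,-0.055,0,0.75],[1,-0.227,-0.055,0,0.874],[1,-0.227,-0.055,0.04,0.874],[1,-0.227,-0.055,0.055,0.874],[1,-0.227,-0.055,0.055,0.874],[1,-0.227,-0.055,0.055,0.874]])

```text
time: 15.02
tool_pos: [0.5259, 0.1309, 0.0794]
tool_rot: [3.14, -0.0, 1.299]
contact_force: [-0.4, 0.5, -0.2]
opening: 0.0174
grip_force: 20.0
```

Run:
```python
from h import *
from cell import *
s=observe(); print(s["tool_pos"],s["tool_rot"],s["opening"],s["grip_force"])
print(rel([.5259,.1307,.013],74.4,s))
c=read_camera("wrist"); cv2.imwrite("pics/w3.png",c["img"][:,:,::-1])
```

```text
[0.52594901 0.13086621 0.07941896] [ 3.14039324e+00 -3.90473463e-04  1.29922213e+00] 0.017419988171123398 19.999034106731415
(array([-0.0002, -0.0001,  0.0664]), np.float64(0.001))
```

View pics/w3.png

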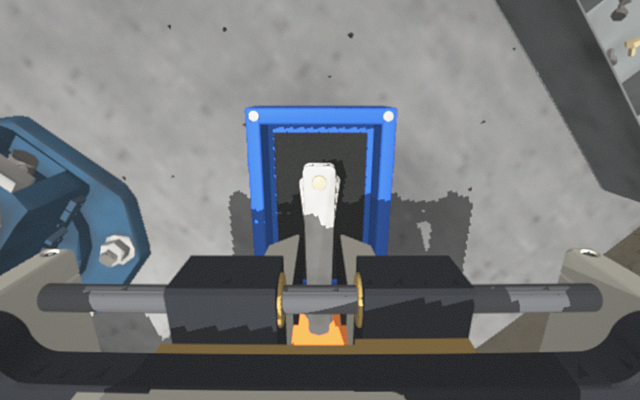

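The gauge is held centred (column 320) between the case walls (columns 250–392) and parallel to them, with the lid open. Lowering it now.

>>> step_arm(plan=[[1,0,0,0.03,0],[1,0,0,0.05,0],[1,0,0,0.06,0],[1,0,0,0.065,0],[1,0,0,0.067,0],[1,0,0,0.067,0],[1,0,0,0.067,0]])

```text
time: 15.95
tool_pos: [0.5257, 0.1306, 0.0122]
tool_rot: [3.141, -0.0, 1.299]
contact_force: [-0.1, 0.2, 0.7]
opening: 0.0178
grip_force: 20.0
```

>>> step_arm(plan=[[1,0,0,0.001,0],[1,0,0,0.001,0],[0.45,0,0,0.001,0],[0.45,0,0,0.001,0],[0.45,0,0,0.001,0],[0.45,0,0,0.001,0]])

```text
time: 16.7
tool_pos: [0.5254, 0.1306, 0.0107]
tool_rot: [3.142, 0.0, 1.299]
contact_force: [0.0, 0.1, 0.6]
opening: 0.025
grip_force: 0.0
```

>>> step_arm(plan=[[0.45,0,0,-0.005,0],[0.45,0,0,-0.015,0],[0.45,0,0,-0.04,0],[0.45,0,0,-0.09,0],[1,0,0,-0.14,0],[1,0,0,-0.15,0],[1,0,0,-0.15,0]])

```text
time: 17.58
tool_pos: [0.5254, 0.1306, 0.1613]
tool_rot: [3.14, -0.0, 1.299]
contact_force: [0.1, -0.5, -0.8]
opening: 0.0015
grip_force: 0.0
```

Run:
```python
from h import *
from cell import *
print(lid()); s=observe(); print(s["tool_pos"],s["opening"])
y=-.055; a=np.radians(74.4)
print(rel([.5073+y*np.cos(a),.0642+y*np.sin(a),.05],74.4,s))
c=read_camera("wrist"); cv2.imwrite("pics/w4.png",c["img"][:,:,::-1])
```

```text
('lid y range', array([-0.0771, -0.0022]))
[0.52477623 0.13053706 0.16011242] 0.0011239344948965533
(array([-0.1235,  0.0011,  0.1102]), np.float64(0.0))
```

View pics/w4.png

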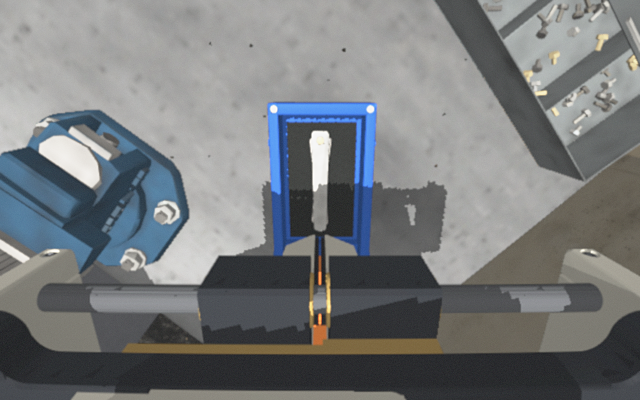

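The gauge lies flat in the well (columns 311–329, rows 130–230). Next I return to the lid.

>>> step_arm(plan=[[1,-0.05,0.0005,0,0],[1,-0.1,0.001,0.02,0],[1,-0.134,0.001,0.06,0],[1,-0.134,0.001,0.1,0],[1,-0.134,0.001,0.12,0],[1,-0.134,0.001,0.124,0],[1,-0.134,0.001,0.124,0],[1,-0.134,0.001,0.124,0]])

```text
time: 18.68
tool_pos: [0.4908, 0.0013, 0.0374]
tool_rot: [3.14, -0.0, 1.299]
contact_force: [0.4, 0.2, -0.5]
opening: 0.0003
grip_force: 0.0
```

>>> step_arm(plan=[[1,0,0,0.001,0],[1,0,0,0.002,0],[1,0,0,0.0025,0],[1,0,0,0.003,0],[1,0,0,0.003,0],[1,0,0,0.003,0]])

```text
time: 19.42
tool_pos: [0.4903, 0.0012, 0.0337]
tool_rot: [-3.142, 0.0, 1.299]
contact_force: [-0.9, -0.8, -0.3]
opening: 0.0002
grip_force: 0.0
```

>>> step_arm(plan=[[1,0,0,0.0005,0],[1,0,0,0.001,0],[1,0,0,0.001,0],[1,0,0,0.001,0]])

```text
time: 19.92
tool_pos: [0.4904, 0.0012, 0.0329]
tool_rot: [3.141, 0.0, 1.299]
contact_force: [-0.8, 0.0, 5.1]
opening: 0.0004
grip_force: 2.4
```

>>> step_arm(plan=[[1,0,0,0.0004,0],[1,0,0,0.0007,0],[1,0,0,0.0007,0],[1,0,0,0.0007,0]])

```text
time: 20.42
tool_pos: [0.4904, 0.0012, 0.0324]
tool_rot: [3.141, 0.0, 1.299]
contact_force: [-1.0, -0.5, 8.6]
opening: 0.0004
grip_force: 4.1
```

>>> step_arm(plan=[[1,0,0,0.0002,0],[1,0.004,0,0.0003,0],[1,0.009,0,0.0004,0],[1,0.014,0,0.0005,0],[1,0.019,0,0.0006,0],[1,0.024,0,0.0007,0]])

```text
time: 21.18
tool_pos: [0.4968, 0.024, 0.0319]
tool_rot: [3.141, 0.001, 1.299]
contact_force: [-3.8, -2.7, 10.7]
opening: 0.0003
grip_force: 5.6
```

```bash
python3 -c "
from h import *;print(lid())"
```

```text
('lid y range', array([-0.0187,  0.0229]))
```

>>> step_arm(plan=[[1,0.005,0,0,0],[1,0.01,0,0,0],[1,0.015,0,0.0001,0],[1,0.02,0,0.0002,0],[1,0.025,0,0.0003,0],[1,0.03,0,0.0004,0]])

```text
time: 21.98
tool_pos: [0.505, 0.0529, 0.0316]
tool_rot: [3.141, 0.001, 1.299]
contact_force: [-3.8, -2.9, 10.9]
opening: 0.0003
grip_force: 5.7
```

>>> step_arm(plan=[[1,0.005,0,0,0],[1,0.01,0,0,0],[1,0.015,0,0.0001,0],[1,0.02,0,0.0002,0],[1,0.025,0,0.0003,0],[1,0.03,0,0.0004,0]])

```text
time: 22.72
tool_pos: [0.5131, 0.0818, 0.0313]
tool_rot: [3.141, 0.001, 1.299]
contact_force: [-2.9, -2.7, 10.8]
opening: 0.0005
grip_force: 5.4
```

```bash
python3 -c "
from h import *;print(lid())"
```

```text
('lid y range', array([0.0637, 0.083 ]))
```

>>> step_arm(plan=[[1,0.005,0,0.0001,0],[1,0.01,0,0.0002,0],[1,0.015,0,0.0002,0],[1,0.02,0,0.0003,0],[1,0.025,0,0.0004,0],[1,0.03,0,0.0005,0]])

```text
time: 23.52
tool_pos: [0.5213, 0.1107, 0.0307]
tool_rot: [3.141, 0.001, 1.299]
contact_force: [-2.6, -3.1, 10.4]
opening: 0.0004
grip_force: 5.0
```

>>> step_arm(plan=[[1,0.004,0,0.0001,0],[1,0.008,0,0.0001,0],[1,0.012,0,0.0002,0],[1,0.016,0,0.0002,0],[1,0.02,0,0.0002,0],[1,0.023,0,0.0002,0],[1,0.025,0,0.0002,0]])

```text
time: 24.4
tool_pos: [0.5279, 0.1341, 0.0304]
tool_rot: [3.141, 0.002, 1.299]
contact_force: [-2.5, -7.2, 8.0]
opening: 0.0008
grip_force: 4.4
```

```bash
python3 -c "
from h import *;print(lid())"
```

```text
('lid y range', array([0.003, 0.028]))
```

>>> step_arm(plan=[[1,0,0,-0.01,0],[1,0,0,-0.04,0],[1,0,0,-0.09,0],[1,0,0,-0.14,0],[1,-0.06,0,-0.17,0],[1,-0.12,0,-0.17,0],[1,-0.18,0,-0.17,0],[1,-0.22,0,-0.17,0],[1,-0.22,0,-0.17,0]])

```text
time: 25.58
tool_pos: [0.468, -0.0787, 0.1999]
tool_rot: [3.142, 0.0, 1.295]
contact_force: [-0.0, 0.2, 0.6]
opening: 0.0003
grip_force: 0.0
```

Run:
```python
from h import *
from cell import *
c=read_camera("top"); cv2.imwrite("pics/top9.png",c["img"][:,:,::-1])
h=cv2.cvtColor(c["img"],cv2.COLOR_RGB2HSV); o=cv2.inRange(h,(5,150,100),(25,255,255))
print(rect(plane(c,big(o,(290,155,470,255)),.031)),lid()); print(observe()["contact_force"])
```

```text
[526.2 129.6 130.5  70.5  74.2] ('lid y range', array([0.0029, 0.133 ]))
[0.2773409  0.21317363 0.37529184]
```

View pics/top9.png

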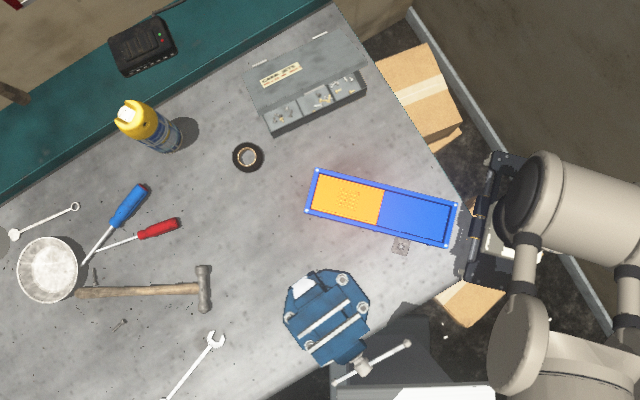

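The lid is back at its shut position (orange at 310–383, 170–225), measured about 1 mm nearer the +y stop than at the start. The tape (247,157) and washer (401,245) are unmoved and the arm is clear.

```bash
python3 -c "
from cell import *;print(hand_in())"
```

```text
the job is handed in; nothing more can be done
None
```

The gauge is lying flat in the case's well with the lid slid fully shut, the tape and washer were left alone, and the job was handed in after about 26 s of the 72 s allowed; no verdict was returned.

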